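Cure the glued joint of a seal on a coasting turntable

TASK

Take the cordless curing lamp out of its stand, and with it in hand gently push the post of the turntable so that it turns at about a fifth of a turn a second (either way round). Then let it coast untouched and follow the steel clip on the black rubber seal with the lamp's tip, pointing down, within 2 cm of the clip's middle to the side and 1 to 5 cm above it, for 6 seconds on end while the turntable is still clearly turning (faster than a turn in 12 seconds). Never let it go faster than half a turn a second, leave everything else where it is, and finally put the lamp back, seated upright in its stand, and let go; the turntable may go on coasting.

Things in the scene. Friction and masses are not known exactly. Their poses are not given: they have to be found in the camera images.
- turntable: Turntable: grey foot, 160 mm diameter, fixed; origin at its centre on the table, turning axis up through it, yaw always 0. On it a free-running aluminium platter, 260 mm diameter, top face 50 mm above the table, with a black rubber seal ring (168 mm outside, 112 inside, top 67 mm above the table) round a grey disc. All that turns: nominally 1.8 kg, 0.0125 kg m2, a third more or less.
- platter (a joint): Angle of the platter about its vertical axis, rad, growing counter-clockwise seen from above, counted on without stops. At 0 the clip lies towards +x from the axis. Viscous bearing, nominally 0.0011 N m s/rad: the speed decays with a time constant of about 11 s (8 to 16 s).
- clip_top (a point): Middle of the top face of the bright steel clip that bridges the joint of the seal: a bracket 44 mm (radial) x 36 mm x 7 mm over the ring, its middle 70 mm from the turning axis, top 74 mm above the table (a flat screw head of 12 mm diameter stands 4 mm above that). It turns with the platter.
- post_top (a point): Centre of the top of the upright black post on the platter, used to turn it by hand: 30 mm diameter, 72 mm tall (from 50 to 122 mm above the table), axis 105 mm from the turning axis, 150 degrees counter-clockwise of the clip. It turns with the platter.
- lamp: Cordless curing lamp, loose, 160 g: a steel nozzle of 18 mm diameter, 50 mm long, below, and above it a white round body of 36 mm diameter from 50 to 150 mm above the tip (top edge bevelled from 142 mm). Origin at the middle of the nozzle's tip, z axis along the lamp from the tip up to the body, upright at the start. Grip the white body across its 36 mm.
- stand: Stand of the lamp: grey block 100 x 100 x 70 mm fixed on the table, origin at the middle of its underside. A round upright hole of 28 mm diameter, 60 mm deep, in the middle of its top takes the nozzle; the shoulder of the lamp's body then rests on the top face, so that the lamp's origin is 20 mm above the stand's origin.
- jar: Bystander: closed brown glass jar, 60 mm diameter, 85 mm tall. Origin under its centre.
- spare_seals: Bystander: stack of three black rubber rings, 100 mm outside diameter, 36 mm tall. Origin under its centre.
- screwdriver: Bystander: screwdriver, 170 mm, lying on the table.
- gauge_ring: Bystander: steel gauge ring, 80 mm diameter, 18 mm tall. Origin under its centre.
- cup: Bystander: white cup, 70 mm diameter, 70 mm tall. Origin under its centre.
Mind the look-alikes: they are no part of the job. Leave any orange look-alike of the lamp alone. Leave any pink look-alike of the stand alone.

How it is judged (in metres and radians):
On the way, in this order (a step that is already met when the one before it is completed fails the run):
1. the lamp is lifted clear of its stand (z of lamp in the frame of stand above 0.08 m and contact force between lamp and the fingers above 1 N), for 0.2 s.
2. the turntable, pushed, turns faster than 0.75 rad/s ((velocity of joint platter above 0.75 rad/s or velocity of joint platter below -0.75 rad/s)), for 0.2 s.
3. lamp tip kept within 25 mm (sideways) of the clip's middle, 6 to 55 mm above it, lamp within 0.25 rad of upright, for 6 s while the turntable coasts untouched faster than 0.45 rad/s (horizontal distance between lamp and clip_top below 0.025 m and z of lamp in the frame of clip_top between 0.006 and 0.055 m and angle between lamp's own z axis and vertical below 0.25 rad and (velocity of joint platter above 0.45 rad/s or velocity of joint platter below -0.45 rad/s) and contact force between turntable and anything else below 0.3 N), for 5.8 s.
At the end, for the whole second after the job is handed in: The lamp stands at rest in its stand: upright within 0.1 rad, centred within 10 mm, its tip 14 to 24 mm above the stand's underside; the bystanders are within 30 mm of where they were (horizontal distance between lamp and stand below 0.01 m and z of lamp in the frame of stand between 0.014 and 0.024 m and angle between lamp's own z axis and vertical below 0.1 rad and linear speed of lamp below 0.03 m/s and distance of each of jar, spare_seals, screwdriver, gauge_ring, cup from where it was at the start of the episode below 0.03 m); the robot touches nothing.
It fails at once if the turntable turns faster than half a turn a second (3.3 rad/s) (velocity of joint platter above 3.3 rad/s or velocity of joint platter below -3.3 rad/s).
It fails at once if the turntable is struck or pressed with more than 20 N (contact force between turntable and anything else above 20 N).
It fails at once if the lamp is tipped by more than 0.7 rad (angle between lamp's own z axis and vertical above 0.7 rad).
It fails at once if a bystander is shifted by more than 30 mm (distance of any of jar, spare_seals, screwdriver, gauge_ring, cup from where it was at the start of the episode above 0.03 m).
It also fails if it takes over 58 s, if anything falls off the work surface, if the arm or the gripper's body presses on something with over 40 N, if the wrist force passes 120 N, or if a joint passes its speed limit or range.

ROBOT

A 6-joint arm with a two-finger parallel gripper is mounted at the origin on the work surface. World frame = base frame: x ahead of the robot, y to its left, z up, the work surface at z = 0. Lengths are in mm, angles in rad, forces in N, time in s.
With the tool pointing down it reaches from about 300 to 775 mm from the base axis. Payload 14.6 kg.
Tool frame: the origin (TCP) lies on the centre line of the jaws, within the pads' length; the fingertips stand 19 mm ahead of it and the grasp point (between the pads) is the TCP (bot.tip_reach is the distance from the TCP to the fingertips, in mm); z points along the fingers, y is the line along which they close (so a half turn about z gives the same grasp; the last joint's range is limited). The gripper opens to 85 mm and grips with 20 to 120 N. Pads are 22 mm wide; open, the fingers measure 114 mm over their backs; the gripper's body (76 mm by 85 mm) begins 54 mm behind the grasp point. The pads swing forward as they close: fully open they stand 13 mm farther back than shut.
Start: joints at [-1.357, 0.3, 1.521, -0, 1.321, -0.067], TCP at [152.412, -528.451, 250.281] pointing down, gripper open.
Joint ranges: [-3.03, 3.03], [-0.79, 2.21], [0.23, 2.52], [-1.04, 4.18], [0, 3.07], [-2.55, 2.55]. Speed limits (rad/s): [2.22, 2.22, 2.57, 3.14, 3.14, 3.14].

INTERFACE

Orientations are given as a unit quaternion [w, x, y, z].
In Python, from rig import bot gives the robot as it stands. Calls block until the motion is done:
- bot.move_to(position, orientation): joint-space move of the TCP to a pose.
- bot.servo_line(position, attitude=None, speed=150, until_force=None): straight line of the TCP; attitude=None keeps the orientation; speed is the mean speed in mm/s. With until_force (N) it stops when the force on the tool has changed by that much, and returns True; else False.
- bot.move_joints(angles): joint-space move.
- bot.move_gripper(opening, grip_force=None): finger opening in mm; grip_force is the grip in N (None keeps the last); returns when the fingers have stopped.
- bot.dwell(seconds).
- bot.ik(position, orientation): joint angles nearest the present ones, or None.
- bot.read_state(): the state.
- bot.read_camera(name): name is "side" or "top" or "wrist"; returns a dict with "image" (420x560x3 uint8, blue, green, red), "depth" (420x560 float32, mm along the optical axis (not along the pixel's ray), 0 where there is no reading), "fovy" (degrees; the focal length in pixels is half the picture's height over the tangent of half this angle, whatever the lens; pixels are square), "cx", "cy" (the principal point, pixels), "eye" and "attitude" of the camera in the world; the wrist camera has in their place "mount" (4x4, takes a point from camera to tool coordinates, whose origin is the TCP and whose axes are the flange's). Camera axes: x right, y down, z forward; pixel columns grow to the right and rows downward; lengths in mm; the calibration is good to about 2 mm. A picture is of the moment at which its call begins: read the wrist's pose just before it.
A pose or a line that the arm cannot do raises bot.MotionError and nothing moves.
- bot.finish_job(): hands the job in; it is judged then, once.
The state is a dict: "clock": time; "joint_positions": joint angles; "qvel": joint speeds; "effort": joint torques, N m; "ee_pos": TCP position; "tool_rot": TCP orientation; "ft_force": force on the tool from outside, world axes, zero at the start; "moment": the same for the moment, N m; "grip_width": finger opening in mm; "grip_force": force on a finger pad.
Only numpy, scipy, OpenCV 4.12 (cv2) and the standard library are available. Lean on these libraries where they do the work, as an engineer would, in place of code of your own. Each camera call takes 0.05 s, during which the arm holds its last target. There are 200 camera calls.

## Working session

There is one attempt and no reset: what is moved stays moved. The work goes in short steps, each a Python script; the robot and the scene stay as the last script left them, time stands still between calls to the robot, and variables do not carry over. Pictures are saved under pics/ and viewed, at most 10 in all, crops included, and the job is handed in when it is done.

```bash
ls; mkdir -p pics
cat > h.py <<'E'
import numpy as np, cv2
from rig import bot
from scipy.spatial.transform import Rotation as R
def rot(q): return R.from_quat([q[1],q[2],q[3],q[0]]).as_matrix()
def cam(name):
    s=bot.read_state(); c=bot.read_camera(name)
    f=c["image"].shape[0]/2/np.tan(np.radians(c["fovy"])/2)
    if name=="wrist":
        T=np.eye(4);T[:3,:3]=rot(s["tool_rot"]);T[:3,3]=s["ee_pos"];M=T@np.array(c["mount"]);Rm,e=M[:3,:3],M[:3,3]
    else:
        a=np.array(c["attitude"]);Rm=rot(a) if a.size==4 else a; e=np.array(c["eye"])
    c.update(f=f,R=Rm,e=e,t=s["clock"]); return c
def ray(c,u,v): return c["R"]@np.array([(u-c["cx"])/c["f"],(v-c["cy"])/c["f"],1.])
def atz(c,u,v,z): r=ray(c,u,v); return c["e"]+r*(z-c["e"][2])/r[2]
def dep(c,u,v): return c["e"]+ray(c,u,v)*c["depth"][int(v),int(u)]
def cloud(c):
    v,u=np.mgrid[:c["image"].shape[0],:c["image"].shape[1]]
    d=c["depth"];P=np.stack([(u-c["cx"])/c["f"]*d,(v-c["cy"])/c["f"]*d,d],-1)@c["R"].T+c["e"]
    P[d<=0]=np.nan; return P
E
python3 - <<'E'
from h import *
for n in("top","side"):
    c=cam(n);cv2.imwrite(f"pics/{n}0.png",c["image"]);print(n,c["e"],c["R"].round(3).tolist(),c["f"],c["cx"],c["cy"],c["t"])
    np.savez(n+"0.npz",P=cloud(c),im=c["image"])
print(bot.read_state())
E
```

```text
pics
top [ 342.85815932   -6.21840724 1329.87005293] [[0.027, -0.995, 0.101], [-1.0, -0.028, -0.005], [0.007, -0.101, -0.995]] 443.30317203943247 273.0970082335356 205.81706922895572 0.0
side [180.48498567 575.36317967 903.49138555] [[-0.894, -0.338, 0.292], [-0.447, 0.697, -0.561], [-0.014, -0.633, -0.774]] 400.60540574111366 280.94088247166735 203.03789608319198 0.05
{'clock': 0.1, 'joint_positions': array([-1.35660067e+00,  3.00448180e-01,  1.52150984e+00,  9.07457845e-06,
        1.32070331e+00, -6.66441297e-02]), 'qvel': array([-1.42504045e-03, -1.59312965e-03, -2.70402962e-05, -1.29219174e-03,
        3.37979197e-04,  2.46055307e-04]), 'effort': array([ 1.63689270e-03, -5.44377744e+01, -3.62369514e+01, -5.32765580e-05,
        3.06641516e-03, -3.61805655e-05]), 'ee_pos': array([ 152.37564177, -528.27769839,  249.76401306]), 'tool_rot': array([-5.33207275e-04,  9.90157332e-01,  1.39957754e-01, -3.50017802e-05]), 'ft_force': array([ 0.22058352, -0.12033732,  0.1541201 ]), 'moment': array([-0.01191183,  0.09815081, -0.05765602]), 'grip_force': 0.0, 'grip_width': 85.53472427708417}
```

View pics/top0.png

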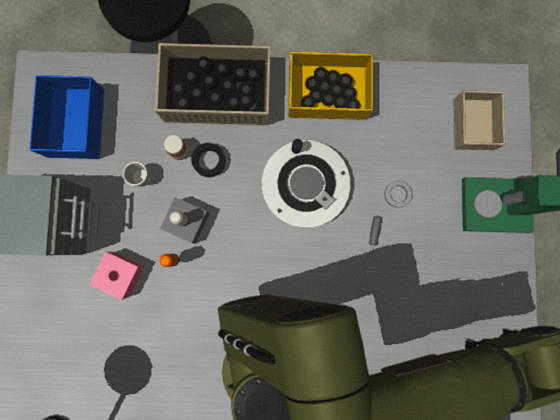

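View pics/side0.png

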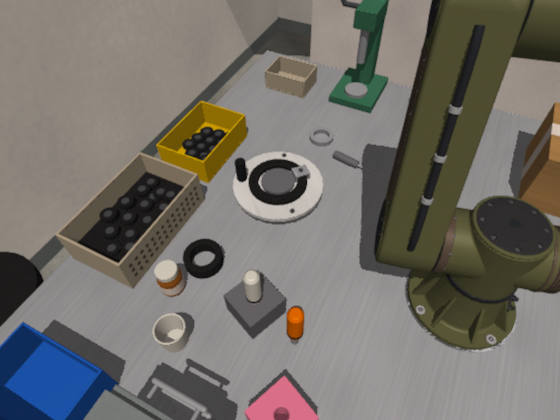

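Top view: white lamp at (180,218) in the grey stand at (187,220); turntable centre ≈(306,184), clip ≈(325,200), post ≈(298,146). The side view agrees: lamp (254,284), stand (256,305), turntable (278,180). Candidates for the lamp and stand:
- White lamp at (180,218) in the grey block: fits the description.
- Orange lamp (169,260) and pink block (115,275): the look-alikes named in the task.
- Jar with a pale lid (175,147): a bystander.

Next I measure and confirm with a crop.

```bash
cat > m.py <<'E'
from h import *
def circ(p):
    A=np.c_[2*p,np.ones(len(p))];s=np.linalg.lstsq(A,(p**2).sum(1),rcond=None)[0];return s[:2],np.sqrt(s[2]+s[:2]@s[:2])
def sel(P,ctr,r,z0,z1): return (np.hypot(P[...,0]-ctr[0],P[...,1]-ctr[1])<r)&(P[...,2]>z0)&(P[...,2]<z1)
E
python3 - <<'E'
from m import *
T=np.load("top0.npz");S=np.load("side0.npz")
print("px",[T["P"][v,u].round(1) for u,v in[(180,218),(200,222),(306,184),(325,200),(298,146),(270,184)]])
print("side px",[S["P"][v,u].round(1) for u,v in[(254,275),(254,290),(278,180),(302,172),(241,165)]])
for n,D in(("top",T),("side",S)):
    P,im=D["P"],D["im"].astype(int)
    g=T["P"][184,306]
    m=sel(P,g,170,44,56)
    pts=P[m][:,:2]
    hull=cv2.convexHull(pts.astype(np.float32))[:,0]
    c,r=cv2.minEnclosingCircle(hull); cc,rr=circ(hull)
    print(n,"platter",len(pts),np.round(c,1),r,cc.round(1),rr,"z",np.median(P[m][:,2]))
    for nm,z0,z1,r0,r1 in(("post",90,135,60,130),("clip",71,85,40,100)):
        d=np.hypot(*(np.moveaxis(P[...,:2]-cc,-1,0)));mm=(d<r1)&(d>r0)&(P[...,2]>z0)&(P[...,2]<z1)
        q=P[mm];o=np.median(q,0) if len(q) else None
        if o is not None: print(nm,len(q),o.round(1),q[:,2].max(),"r",np.hypot(*(o[:2]-cc)),"ang",np.degrees(np.arctan2(*(o[:2]-cc)[::-1])))
    l=T["P"][222,200]
    m=sel(P,l,90,60,75);q=P[m];rc=cv2.minAreaRect(q[:,:2].astype(np.float32));print("stand",len(q),rc,np.median(q[:,2]))
    m=sel(P,l,90,100,158);q=P[m];print("lampbody",len(q),q.mean(0).round(1),*circ(q[:,:2]))
    m=sel(P,l,90,163,185);q=P[m];print("lamptop",len(q),q.mean(0).round(1),q[:,2].max() if len(q) else 0)
a=cv2.resize(T["im"][110:310,80:380],None,fx=2.4,fy=2.4,interpolation=cv2.INTER_CUBIC);cv2.imwrite("pics/crop.png",a)
E
```

```text
px [array([421.9, 231.7, 167.6]), array([418.7, 194.3,  70.9]), array([ 537.4, -105.3,   63.3]), array([ 490.6, -159.1,   78.2]), array([634.6, -76.5, 120.9]), array([536. ,  -1.4,  52.7])]
side px [array([421.8, 239.6, 169.8]), array([415.5, 255.6, 136.8]), array([ 543.8, -106.8,   61.6]), array([ 490.5, -153.6,   74.6]), array([635.8, -65.9, 118.9])]
top platter 3422 [ 543.  -105.9] 129.96270751953125 [ 542.9 -106.1] 129.0138967141667 z 51.14510251796116
post 110 [639.8 -73.7 121.6] 129.23713770423296 r 102.16445424582405 ang 18.4985690446396
clip 253 [ 499.  -153.3   74.8] 83.39014446039187 r 64.51548535676656 ang -132.91614881181135
stand 806 ((424.0307922363281, 239.01708984375), (93.08028411865234, 99.49320220947266), 67.56741333007812) 70.77816846350811
lampbody 52 [420.7 229.1 128.8] [425.64075251 242.78544308] 17.748424525434174
lamptop 128 [424.6 241.7 169.2] 175.46386330345786
side platter 2670 [ 546.1 -104.1] 132.0865936279297 [ 545.7 -103.7] 129.76258665806552 z 50.88787131418718
post 149 [641.4 -65.9 117.5] 125.93714957513635 r 102.91825018589631 ang 21.571232565753817
clip 174 [ 499.5 -151.    75.1] 84.16679829066243 r 66.05915362516103 ang -134.32097416597082
stand 1113 ((425.6778564453125, 238.95001220703125), (90.51062774658203, 100.49383544921875), 67.40963745117188) 70.5358774295388
lampbody 209 [420.2 255.3 130.4] [428.31717474 244.15202066] 17.52817381413305
lamptop 189 [426.5 246.5 168.8] 173.4814177397211
```

View pics/crop.png

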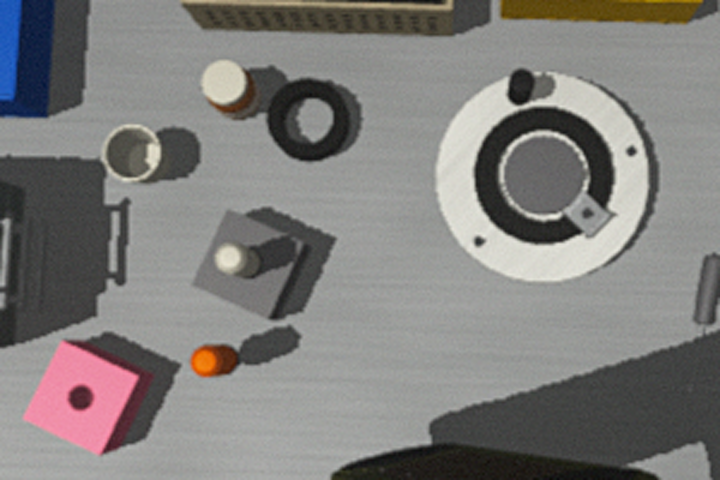

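The crop confirms it: the white lamp (crop 235,258) sits in the grey block, apart from the orange lamp (213,360), the pink block (80,398) and the jar lid (228,82). Heights also check: platter 51, stand 70.7, lamp top about 170, post about 121, clip about 75 mm. I'll move above the lamp and refine with the wrist camera.

```bash
cat >> m.py <<'E'
a=np.radians(95)/2; Q=np.array([0,np.cos(a),np.sin(a),0])
E
python3 - <<'E'
from m import *
C=np.array([544,-105.])
for p in [(426,243,300),(426,243,125)]+[(*(C+120*np.array([np.cos(t),np.sin(t)])),190) for t in np.arange(0,6.3,.8)]:
    j=bot.ik(list(p),Q); print(np.round(p),None if j is None else np.round(j,2))
bot.move_to([426,243,300],Q); s=bot.read_state(); print(s["clock"],s["ee_pos"],s["tool_rot"])
c=cam("wrist");P=cloud(c);cv2.imwrite("pics/w1.png",c["image"])
for z0,z1 in((163,168),(168.5,175),(66,75)):
    q=P[sel(P,(426,243),75,z0,z1)]
    if len(q)>3: print(z0,len(q),q.mean(0).round(1),cv2.minEnclosingCircle(q[:,:2].astype(np.float32)),cv2.minAreaRect(q[:,:2].astype(np.float32)))
t=bot.read_state()["clock"];bot.servo_line([426,243,280],speed=100);print("20mm@100:",bot.read_state()["clock"]-t)
E
```

```text
[426 243 300] [ 0.44  0.13  1.61 -0.    1.4   0.36]
[426 243 125] [ 0.44  0.32  1.82 -0.    1.01  0.36]
[ 664. -105.  190.] [-0.21  0.62  1.2  -0.    1.32 -0.3 ]
[628. -19. 190.] [-0.09  0.52  1.35 -0.    1.27 -0.18]
[540.  15. 190.] [-0.04  0.34  1.62 -0.    1.19 -0.13]
[456. -24. 190.] [-0.13  0.15  1.85 -0.    1.14 -0.22]
[ 424. -112.  190.] [-0.34  0.12  1.89 -0.    1.13 -0.43]
[ 466. -196.  190.] [-0.47  0.26  1.72 -0.    1.16 -0.56]
[ 554. -225.  190.] [-0.45  0.46  1.45 -0.    1.24 -0.53]
[ 637. -181.  190.] [-0.33  0.6   1.23 -0.    1.31 -0.42]
2.9833 [426.27393318 242.55615427 299.94638378] [ 3.36221213e-06  6.75947789e-01  7.36949511e-01 -6.60080697e-05]
163 339 [427.7 248.6 165.6] ((427.8455505371094, 244.6336669921875), 17.4716854095459) ((427.7176818847656, 244.6103515625), (33.89643478393555, 33.96076202392578), 63.49095153808594)
168.5 652 [427.8 245.5 170.3] ((427.37042236328125, 245.30770874023438), 14.157607078552246) ((427.6152648925781, 245.1556854248047), (27.272321701049805, 26.572622299194336), 86.33560180664062)
66 4998 [426.9 253.6  70.6] ((427.7421875, 244.28076171875), 70.13069152832031) ((427.788330078125, 244.3918914794922), (100.33885192871094, 100.19740295410156), 67.4220199584961)
20mm@100: 0.3500000000000001
```

View pics/w1.png

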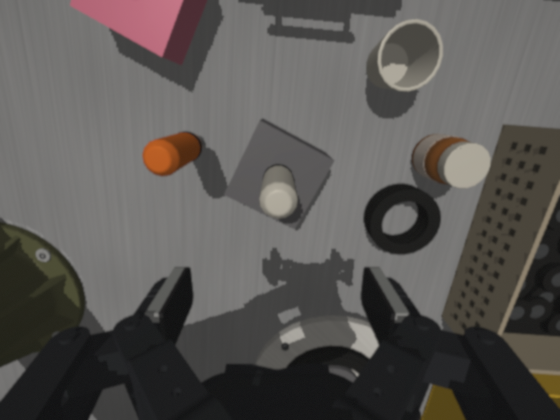

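The wrist view (lamp 279,195 on stand 280,180) gives lamp (427.6, 244.9) and stand (427.7, 244.4). All three views agree. Next: grasp, lift, and time a few segments on the way over.

Run:
```python
from m import *
ck=lambda:bot.read_state()["clock"]
L=[427.6,244.8]
bot.servo_line([*L,125],Q,speed=110)
w=bot.move_gripper(30,grip_force=40)
s=bot.read_state();print(ck(),s["ee_pos"],s["grip_width"],s["grip_force"],s["ft_force"])
bot.servo_line([*L,225],speed=130)
s=bot.read_state();print(ck(),s["ee_pos"],s["grip_width"],s["grip_force"],s["ft_force"])
p=np.array([*L,225.])
for d,v in((15,50),(15,150),(30,100),(60,200)):
    p=p+[d*.5,-d*.866,0];t=ck();bot.servo_line(list(p),speed=v);s=bot.read_state();print(d,v,"nom",d/v,"took",ck()-t,"err",np.round(s["ee_pos"]-p,1),np.abs(s["qvel"]).max())
```

```text
5.4583 [427.57430633 244.84503527 125.24804105] 35.16881781249625 39.627688229084015 [-1.8162959   0.10369803  4.53342387]
6.375 [427.29710135 244.65321266 224.09347678] 35.19625979025412 40.06246268749237 [ 0.13317002 -0.60582927 -1.67176612]
15 50 nom 0.3 took 0.4500000000000002 err [ 0.1 -0.3 -0.1] 0.009656846793848962
15 150 nom 0.1 took 0.25 err [ 0.2 -0.3 -0. ] 0.01587891774006761
30 100 nom 0.3 took 0.4500000000000002 err [-0.1  0.1 -0.1] 0.01094715405166698
60 200 nom 0.3 took 0.4499999999999993 err [-0.1  0.1 -0.1] 0.021124083789951068
```

The settle after each line is a fixed 0.15 s, so short chords will track well enough. The clock stops between scripts, so I'll push and measure in one script, then follow in the next.

```bash
cat > tt.py <<'E'
from m import *
from scipy.optimize import least_squares
import json
C=np.array([544.3,-105.]); H=105.
ck=lambda:bot.read_state()["clock"]
pol=lambda r,th,z:[C[0]+r*np.cos(th),C[1]+r*np.sin(th),z]
def post(pred=None):
    "angle of the post from the side camera (visible face shifted 6 mm to the axis)"
    c=cam("side");P=cloud(c);d=P[...,:2]-C;r=np.hypot(d[...,0],d[...,1])
    m=(r>86)&(r<118)&(P[...,2]>95)&(P[...,2]<128)
    if pred is not None:
        a=np.arctan2(d[...,1],d[...,0]);m&=np.abs((a-pred(c["t"])+np.pi)%(2*np.pi)-np.pi)<.45
    q=P[m]
    if len(q)<60: return c["t"],None,len(q)
    o=np.median(q[:,:2],0)+6*np.array([.47,-.88])-C
    return c["t"],float(np.arctan2(o[1],o[0])),len(q)
def fit(obs):
    t=np.array([o[0] for o in obs]);a=np.unwrap([o[1] for o in obs]);t0=t[0]
    f=lambda p,x:p[0]+p[1]*p[2]*(1-np.exp(-(x-t0)/p[2]))
    g=lambda p:np.r_[(f(p,t)-a)/.03,(p[2]-11)/3]
    s=least_squares(g,[a[0],1.3,11],loss="soft_l1").x
    return s,(lambda x:f(s,x)),(lambda x:s[1]*np.exp(-(x-t0)/s[2]))
E
python3 - <<'E'
from tt import *
t,th,n=post();print("post before",np.degrees(th),n)
assert abs(np.degrees(th)-19)<4
A=pol(105,th-np.radians(17),H+85);M=np.array(pol(105,th+np.radians(9),H+85));A_=np.array(A)
bot.servo_line([A[0],A[1],H+160],speed=250); bot.servo_line(A,speed=100)
u=(M-A_)/np.linalg.norm(M-A_);print(ck(),bot.read_state()["ft_force"])
bot.servo_line(list(A_+9*u),speed=15)
bot.servo_line(list(2*M-A_),speed=90)
s=bot.read_state();print(ck(),s["ft_force"],s["ee_pos"])
obs=[post()]
e=np.array(s["ee_pos"][:2])-C;la=float(np.arctan2(e[1],e[0]))
bot.servo_line(pol(85,la,H+100),speed=150);obs.append(post());obs.append(post())
print(ck(),"lamp ang",np.degrees(la),[(o[0],o[1] and np.degrees(o[1]),o[2]) for o in obs])
obs=[o for o in obs if o[1] is not None];json.dump(obs,open("obs.json","w"));print(fit(obs)[0])
E
```

```text
AttributeError: 'NoneType' object has no attribute 'degrees'

The above exception was the direct cause of the following exception:

Traceback (most recent call last):
TypeError: loop of ufunc does not support argument 0 of type NoneType which has no callable degrees method
```

Run:
```python
from tt import *
c=cam("side");d=cam("top");cv2.imwrite("pics/s2.png",cv2.resize(np.hstack([c["image"],d["image"]]),(800,300)))
for x in(c,d):
    P=cloud(x);r=np.hypot(P[...,0]-C[0],P[...,1]-C[1]);print(((r>86)&(r<118)&(P[...,2]>95)&(P[...,2]<128)).sum(), x["t"])
```

```text
0 8.025
106 8.075
```

View pics/s2.png

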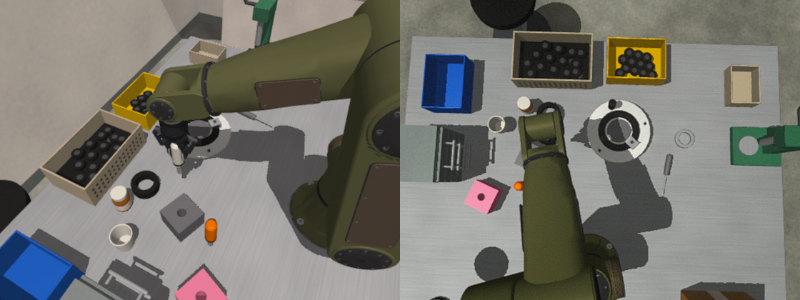

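The side picture (left half) shows the gripper hiding the post, while the top picture (right half) sees it at about (612,104). I'll let the detector try all three cameras in turn.

```bash
python3 - <<'E'
s=open("tt.py").read();i=s.index("def post");j=s.index("def fit")
s=s[:i]+'''def post(pred=None,cams=("side","top","wrist")):
    "angle of the post; the visible face is shifted 5 mm to the axis; first camera that sees it"
    for n in cams:
        c=cam(n);P=cloud(c);d=P[...,:2]-C;r=np.hypot(d[...,0],d[...,1])
        m=(r>86)&(r<118)&(P[...,2]>95)&(P[...,2]<128)
        if pred is not None:
            a=np.arctan2(d[...,1],d[...,0]);m&=np.abs((a-pred(c["t"])+np.pi)%(2*np.pi)-np.pi)<.45
        q=P[m]
        if len(q)<60: continue
        o=np.median(q[:,:2],0);w=o-c["e"][:2];o=o+5*w/np.linalg.norm(w)-C
        return c["t"],float(np.arctan2(o[1],o[0])),n+str(len(q))
    return c["t"],None,"-"
'''+s[j:]
open("tt.py","w").write(s)
E
python3 - <<'E'
from tt import *
t,th,n=post();print("post before",np.degrees(th),n)
assert abs(np.degrees(th)-19)<4
th=np.radians(18.5)
A=pol(105,th-np.radians(17.5),H+85);M=np.array(pol(105,th+np.radians(9),H+85));A_=np.array(A)
bot.servo_line([A[0],A[1],H+160],speed=250); bot.servo_line(A,speed=100)
u=(M-A_)/np.linalg.norm(M-A_);print(ck(),bot.read_state()["ft_force"])
bot.servo_line(list(A_+9*u),speed=15)
bot.servo_line(list(2*M-A_),speed=90)
s=bot.read_state();print(ck(),s["ft_force"],s["ee_pos"])
obs=[post()]
e=np.array(s["ee_pos"][:2])-C;la=float(np.arctan2(e[1],e[0]))
bot.servo_line(pol(85,la,H+100),speed=150);obs.append(post());obs.append(post())
print(ck(),"lamp ang",np.degrees(la),[(o[0],o[1] and np.degrees(o[1]),o[2]) for o in obs])
obs=[o for o in obs if o[1] is not None];json.dump(obs,open("obs.json","w"));print(fit(obs)[0] if len(obs)>1 else 0)
E
```

```text
post before 16.74527508232756 top102
10.4583 [ 0.30152984  0.06627513 -1.86800192]
12.325 [-0.64810356 -0.06328232 -1.48516463] [625.67711973 -10.34524588 189.93793206]
12.9083 lamp ang 49.31350632587051 [(12.325, np.float64(119.07790125279783), 'side121'), (12.8083, np.float64(170.45464686682575), 'side169'), (12.8583, np.float64(176.022401063477), 'side160')]
[ 2.07800159  1.90398036 11.00598103]
```

Speed is about 1.9 rad/s and coasting. It's within limits, so I'll start following.

Run:
```python
from tt import *
obs=json.load(open("obs.json"));s,f,w=fit(obs);off=np.radians(150);start=ck();k=0;log=[];cams=["side","top","wrist"]
def err():
    st=bot.read_state();p=np.array(st["ee_pos"]);q=np.array(pol(70,f(st["clock"])-off,0));return float(np.hypot(*(p-q)[:2]))
while ck()-start<12.5 and w(ck())>.45:
    t=ck();cm=k%2==1
    M=.3 if k==0 else .17
    p=np.array(pol(71,f(t+M+.09+(.025 if not cm else 0))-off,H+104));d=np.linalg.norm(p-bot.read_state()["ee_pos"])
    M=max(M,d/420)
    e0=err()
    try: bot.servo_line(list(p),speed=d/M)
    except bot.MotionError as ex: print("ME",ex);bot.servo_line(list(p),speed=d/.35)
    e1=err()
    if cm:
        o=post(f,cams[:1])
        if o[1] is None: cams=cams[1:]+cams[:1]
        else:
            r=(o[1]-f(o[0])+np.pi)%(2*np.pi)-np.pi
            obs.append(o);s,f,w=fit(obs);e1=(round(e1,1),round(r,3),o[2])
    log.append((round(t,2),round(w(t),2),round(e0,1),e1));k+=1
bot.servo_line(list(np.array(bot.read_state()["ee_pos"])+[0,0,70]),speed=150)
json.dump(obs,open("obs.json","w"))
for l in log: print(*l)
print(s,ck(),bot.read_state()["grip_force"],bot.read_state()["grip_width"])
```

```text
12.91 1.81 28.9 4.863994837388951
13.36 1.8 4.9 (7.1, np.float64(0.083), 'side109')
13.72 1.75 18.7 3.4369013944106706
14.04 1.71 3.4 (7.4, np.float64(0.018), 'side122')
14.42 1.66 14.6 3.2304111600124195
14.73 1.57 3.2 (7.3, np.float64(-0.07), 'side128')
15.11 1.52 9.3 3.2314301602215476
15.43 1.42 3.2 (6.6, np.float64(-0.078), 'side113')
15.8 1.36 7.5 2.7766486353487587
16.12 1.27 2.8 (5.8, np.float64(-0.09), 'side130')
16.49 1.21 5.9 2.5847409906878536
16.81 1.16 2.6 (5.1, np.float64(-0.004), 'side141')
17.18 1.1 9.1 2.602118363311376
17.5 1.07 2.6 (4.6, np.float64(0.044), 'side133')
17.87 1.02 10.5 2.561432613703307
18.18 0.98 2.6 4.190935267308936
18.55 0.94 7.7 2.251828212827388
18.87 0.93 2.3 (3.6, np.float64(0.09), 'top101')
19.23 0.89 11.5 1.9263264877054496
19.55 0.87 1.9 (4.0, np.float64(0.037), 'top104')
19.93 0.83 8.7 1.9918970826446722
20.24 0.8 2.0 (3.4, np.float64(0.016), 'top108')
20.61 0.77 6.8 2.042264624406802
20.93 0.74 2.0 (3.3, np.float64(0.026), 'top105')
21.29 0.71 6.7 1.9960753986244688
21.61 0.69 2.0 (3.1, np.float64(0.015), 'top101')
21.98 0.66 6.0 1.811290934436496
22.29 0.64 1.8 (2.7, np.float64(0.007), 'top94')
22.66 0.61 5.2 1.4758500340663734
22.98 0.59 1.5 (2.5, np.float64(0.018), 'top94')
23.35 0.57 5.1 1.2630274851011452
23.68 0.55 1.3 2.5311228190924075
24.06 0.52 4.6 1.297596340156323
24.38 0.5 1.3 (2.4, np.float64(-0.002), 'wrist2149')
24.77 0.48 4.2 1.3550486885417254
25.09 0.46 1.4 (2.3, np.float64(0.004), 'wrist1817')
[2.06871665 1.99947341 8.75164727] 26.0917 40.37052869796753 35.06997778533748
```

Tracked for 12 s with estimated error under 12 mm once settled. Now back to the stand, checking how the lamp hangs before lowering it.

Run:
```python
from tt import *
L=[427.5,244.7]
bot.servo_line([*L,270],speed=220)
e=bot.read_state()["ee_pos"];print(ck(),e)
c=cam("side");P=cloud(c);cv2.imwrite("pics/s3.png",c["image"])
for z0,z1 in((166,182),(182,195),(217,235),(235,248)):
    m=sel(P,L,40,z0,z1);q=P[m]
    if len(q)>8: print(z0,len(q),np.median(q,0).round(1),q[:,2].min().round(1))
```

```text
27.9167 [427.79878993 244.18378207 269.96050683]
166 30 [423.4 250.4 175.1] 166.8
182 30 [423.2 250.4 188.5] 182.4
217 84 [418.2 257.8 227.7] 217.2
235 56 [420.7 258.8 241.7] 235.3
```

View pics/s3.png

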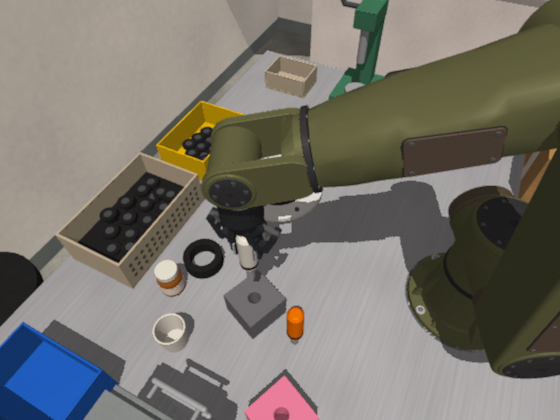

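The lamp hangs upright at (247,255), above the hole at (255,297). The nozzle axis measures ≈(427, 243.4), within about 1 mm of the hole centre, so I can lower it.

Run:
```python
from tt import *
L=[427.6,244.7]
bot.servo_line([*L,150],speed=110)
h=bot.servo_line([*L,125.5],speed=30,until_force=8)
s=bot.read_state();print(ck(),h,s["ee_pos"],s["ft_force"])
if s["ee_pos"][2]<130:
    bot.move_gripper(85);bot.servo_line([*L,280],speed=130)
    c=cam("wrist");P=cloud(c);cv2.imwrite("pics/w4.png",c["image"])
    for z0,z1 in((163,168),(168.5,176),(66,75)):
        q=P[sel(P,(426,243),75,z0,z1)]
        if len(q)>3: print(z0,len(q),q.mean(0).round(1),cv2.minAreaRect(q[:,:2].astype(np.float32)))
    print(ck())
```

```text
30.0417 True [427.4204028  244.62516165 125.27892317] [-0.89586041 -0.81741448  4.20604302]
163 404 [427.4 249.4 165.6] ((427.6292724609375, 244.92196655273438), (33.68439865112305, 33.87173080444336), 25.3383731842041)
168.5 753 [427.7 245.2 170.3] ((427.64031982421875, 244.53729248046875), (26.15726089477539, 27.17224884033203), 56.147403717041016)
66 5463 [427.  254.7  70.6] ((427.7977294921875, 244.3594970703125), (100.41351318359375, 100.24214935302734), 67.3362808227539)
31.975
```

The lamp is seated: top at 170.3 mm, body centred within 1 mm of the stand. Handing in.

```bash
python3 -c "
from rig import bot
print(bot.finish_job())"
```

```text
the job is handed in; nothing more can be done
None
```

The job is handed in with no verdict returned: by my measurements the lamp tip followed the clip for about 12 s, within 12 mm sideways after the first 2 s, and the lamp is back upright in its stand, but the push was faster than asked, about 1.9 rad/s (0.3 turn/s) instead of a fifth of a turn a second, though under the half-turn limit.

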